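# Lengthen the microscopy bench lamp arm by one hole

## Task

Lengthen the telescopic arm that carries the lamp by exactly one hole, away from the robot: press its sprung button down and slide it along the slot until the button pops fully up in the next hole, the middle one. Let go, and leave the arm that carries the magnifier lens as it is.

Things in the scene. Friction and masses are not known exactly. Their poses are not given: they have to be found in the camera images.
- lamp_stand: Fixed stand whose arm ends in a white bell-shaped lamp, 68 mm wide. Foot 380 x 110 mm; two posts carry a level square aluminium outer tube 32 mm wide, 170 long, top 115 mm up; in its top face three 24 mm square holes, 50 mm centre to centre, joined by an 11 mm slot. Origin: on the bench, below the tube's axis. x points along the arm to the lamp, away from the robot; first hole at x = -90 mm.
- lamp_pad (a point): Middle of the flat pad on the lamp arm's black button cap, 131 mm above the bench when up; axes as the stand's. Cap 48 mm long (along x), 28 wide, 6 thick below the pad, 10 clear of the tube when up. A cross-lip, 6 thick and 8 high, stands at each end, 36 mm of flat pad between: shut fingers fit there, press the pad and can push a lip. Moves with the button.
- lamp_pole (a joint): Slide of the lamp arm's steel inner tube, which carries button and lamp, in m. Start about 0 (-0.002 to 0.002), in the first hole; grows as the arm lengthens; 0.050 = middle hole, 0.100 = last; stops at -0.004 and 0.104. Friction 1.5 N, a little more while the button rubs under the tube. Locked in a hole, it has 3 mm of play either way.
- lamp_button (a joint): Downward travel of the lamp arm's button in m: 0 up, 0.008 fully down; spring 3 N to start, 7 N fully down. An 18 mm square collar under it locks the tube in a hole until pressed over 6 mm; then the tube slides with the finger still pressing. Let go between holes, it stays 6 mm down under the tube and pops up on reaching a hole (within 3 mm of its centre).
- magnifier_pole (a joint): Inner tube of the second stand, in m, 0 = its first hole (3 mm of play). Same stand and button, but its arm ends in a flat black lens ring, 80 mm across. The stands are side by side, either way round; leave this one alone. A small brown jar and a flat grey slide box stand loose between them.

How it is judged (in metres and radians):
On the way:
1. the lamp arm's button is pressed down (value of joint lamp_button above 0.005 m), for 0.1 s.
At the end, for the whole second after the job is handed in: The lamp arm's inner tube is at 50 mm (within 5.5 mm, the play of the middle hole), its button popped up to within 2 mm of fully up; the magnifier arm is still in its first hole (within 5.5 mm) (value of joint lamp_pole between 0.0445 and 0.0555 m and value of joint lamp_button below 0.002 m and value of joint magnifier_pole between -0.0055 and 0.0055 m); the robot touches nothing.
It fails at once if the magnifier arm is slid out of its first hole (value of joint magnifier_pole above 0.008 m).
It also fails if it takes over 38 s, if anything falls off the work surface, if the arm or the gripper's body presses on something with over 40 N, if the wrist force passes 120 N, or if a joint passes its speed limit or range.

## Robot

A 6-joint arm with a two-finger parallel gripper is mounted at the origin on the work surface. World frame = base frame: x ahead of the robot, y to its left, z up, the work surface at z = 0. Lengths are in mm, angles in rad, forces in N, time in s.
With the tool pointing down it reaches from about 275 to 1000 mm from the base axis. Payload 8.4 kg.
Tool frame: the origin (TCP) lies at the very end of the fingers, on their centre line; the grasp point (between the pads) lies behind it (robot.pinch_z is the z of the grasp point in the tool frame, in mm); z points along the fingers, y is the line along which they close (so a half turn about z gives the same grasp; the last joint's range is limited). The gripper opens to 85 mm and grips with 20 to 120 N. Pads are 22 mm wide; open, the fingers measure 114 mm over their backs; the gripper's body (76 mm by 85 mm) begins 54 mm behind the grasp point. The pads swing forward as they close: fully open they stand 13 mm farther back than shut.
Start: joints at [1.285, 0.353, 1.633, -0, 1.155, -0.002], TCP at [175.002, 600.002, 231.281] pointing down, gripper open.
Joint ranges: [-2.63, 2.63], [-0.92, 2.1], [0.06, 2.66], [-1.3, 4.44], [0, 2.69], [-3.02, 3.02]. Speed limits (rad/s): [2.22, 2.22, 2.79, 3.14, 3.14, 3.14].

## Interface

Orientations are given as [roll, pitch, yaw] about the fixed x, y, z axes, in that order (R = Rz(yaw) Ry(pitch) Rx(roll)).
In Python, from station import robot, optics gives the robot as it stands.
- The arm moves only by the tool send_rows, never from a script. Its argument "targets" is a list of rows, each a list of 4 numbers: the shift along the tool's x, y, z in mm, then the turn about the tool's z in degrees. A call has 1 to 20 rows; each row is the pose to reach, as a shift and turn from the pose commanded when the call began, along the tool's axes at that moment; what a row does not reach only later rows make up. A row lasts 1/8 s, in which the tool goes at most 62.5 mm and 10.7 degrees, less where a joint would pass 70% of its speed; a pose out of reach is approached as far as the arm can. A call with a gripper value outside its range is refused whole. "jaw" is the finger opening in mm, from 0 to 85.4, set as the call begins (left out, the last holds). The fingers move at their own pace and stop on an object; "squeeze" is the grip in N (left out, the last holds). Time passes only in rows, so rows that repeat a pose let the fingers close. It gives the time, the measured TCP pose, the force, the opening and the grip force at its end, in the units of the state.
- robot.sense(): the state, without advancing time (a new reading comes with each control period).
- optics.grab_frame(name): name is "scene" or "top" or "wrist"; returns a dict with "frame" (480x640x3 uint8, red, green, blue), "vfov" (degrees; the focal length in pixels is half the picture's height over the tangent of half this angle, whatever the lens; pixels are square), "cx", "cy" (the principal point, pixels), "k1" (the pictures are not rectified: a ray, as slopes to the right and down, at radius r is drawn at 1 + k1 r^2 times it, then the intrinsics apply), "rvec" (rotation vector, rad) and "tvec" (3), from world to camera coordinates, as OpenCV has them; the wrist camera has in their place "tool_from_camera" (4x4, takes a point from camera to tool coordinates, whose origin is the TCP and whose axes are the flange's). Camera axes: x right, y down, z forward; pixel columns grow to the right and rows downward; lengths in mm; the calibration is good to about 2 mm. A picture is of the moment at which its call begins: read the wrist's pose just before it. There is no depth.
- robot.hand_in(): hands the job in; it is judged then, once.
The state is a dict: "time_s": time; "joint_pos": joint angles; "qd": joint speeds; "joint_torque": joint torques, N m; "eef_pos": TCP position; "eef_rot": TCP orientation; "ft_force": force on the tool from outside, world axes, zero at the start; "wrist_torque": the same for the moment, N m; "grip_width": finger opening in mm; "finger_force": force on a finger pad.
Only numpy, scipy, OpenCV 4.12 (cv2) and the standard library are available. Lean on these libraries where they do the work, as an engineer would, in place of code of your own. Each camera call takes 0.05 s, during which the arm holds its last target. There are 200 camera calls.

## Working session

There is one attempt and no reset: what is moved stays moved. The work goes in short steps, Python scripts to look and compute and a tool call to move; the robot and the scene stay as the last step left them, time stands still between calls to the robot, and variables do not carry over. Pictures are saved under pics/ and viewed, at most 10 in all, crops included, and the job is handed in when it is done.

Besides the shell and the picture viewer there is one more tool, called after ">>>" by a JSON object that holds its "name" and its "arguments". send_rows: Moves the arm, as the interface text tells. Its arguments: {"type":"object","properties":{"targets":{"type":"array","items":{"type":"array","items":{"type":"number"}}},"jaw":{"type":"number"},"squeeze":{"type":"number"}},"required":["targets"]}

```bash
mkdir -p pics
cat > h.py <<'E'
import numpy as np, cv2
from station import robot, optics
def grab(n,f):
    s=robot.sense(); d=optics.grab_frame(n); cv2.imwrite(f'pics/{f}.png',d['frame'][:,:,::-1])
    return s,d
def K(d):
    f=240/np.tan(np.radians(d['vfov'])/2); return np.array([[f,0,d['cx']],[0,f,d['cy']],[0,0,1.]])
def ray(d,uv):
    k=K(d); x=cv2.undistortPoints(np.array([[uv]],float),k,np.array([d['k1'],0,0,0.]))[0,0]
    return np.array([x[0],x[1],1])
def pt(d,uv,z,s=None):
    r=ray(d,uv)
    if 'rvec' in d:
        R=cv2.Rodrigues(np.array(d['rvec'],float))[0]; o=-R.T@np.array(d['tvec'],float).ravel(); v=R.T@r
    else:
        from scipy.spatial.transform import Rotation as Ro
        T=np.eye(4);T[:3,:3]=Ro.from_euler('xyz',s['eef_rot']).as_matrix();T[:3,3]=s['eef_pos']
        T=T@np.array(d['tool_from_camera']); o=T[:3,3]; v=T[:3,:3]@r
    return o+v*(z-o[2])/v[2]
E
python3 - <<'E'
from h import *
import pickle
s,d=grab('top','top1'); pickle.dump(d,open('top.pkl','wb'))
s2,d2=grab('scene','scene1'); pickle.dump(d2,open('scene.pkl','wb'))
print(s['eef_pos'],s['eef_rot'],s['time_s'],robot.pinch_z)
E
```

```text
[174.85562609 599.54191084 230.57799625] [-3.14021123e+00  3.13424602e-06  2.85780964e+00] 0.0 -18.700000000000003
```

View pics/top1.png

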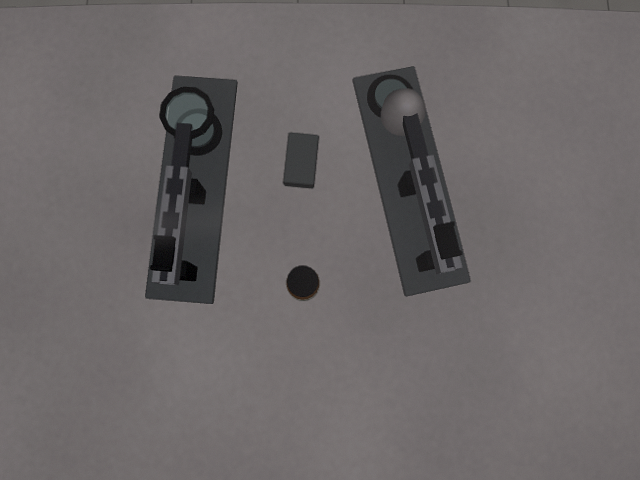

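View pics/scene1.png

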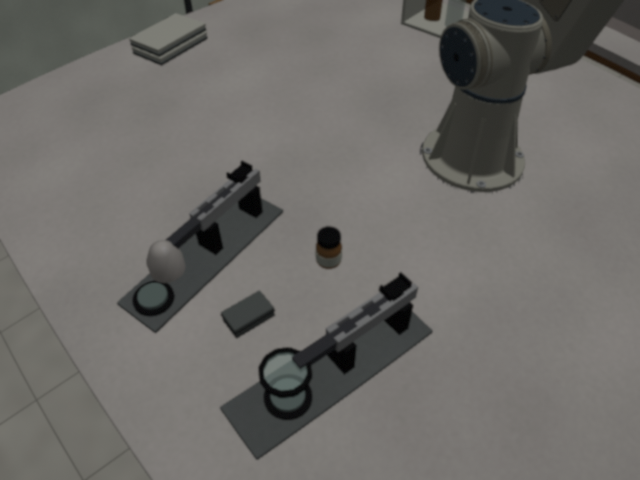

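The lamp (white dome) is on the right-hand stand in the top view: its cap is near (446,240) and its foot corners are at (353,78), (414,67), (470,282) and (405,295). The magnifier is on the left, with its cap at (163,253).

Run:
```python
from h import *
import pickle
d=pickle.load(open('top.pkl','rb')); sc=pickle.load(open('scene.pkl','rb'))
c=[pt(d,p,8)[:2] for p in [(353,78),(414,67),(470,282),(405,295)]]
print(c, [np.linalg.norm(c[i]-c[i-1]) for i in range(4)])
far=(c[0]+c[1])/2; near=(c[3]+c[2])/2; x=(far-near)/np.linalg.norm(far-near); print('axis',x,np.degrees(np.arctan2(x[1],x[0])))
print('cap',pt(d,(446,240),133), pt(sc,(240,173),133),'mag',pt(d,(163,253),133))
for p in [(434,209),(427,176)]: print('hole',pt(d,p,115))
```

```text
[array([824.2551543 , -84.38209311]), array([ 845.89371978, -189.61222176]), array([ 476.96633261, -268.95664207]), array([ 456.40128582, -163.32211562])] [np.float64(376.228648179996), np.float64(107.43187373103758), np.float64(377.363159355806), np.float64(107.61772311621333)]
axis [0.97769279 0.21004003] 12.124698190746262
cap [ 525.11794122 -202.04511492  133.        ] [ 527.31078426 -195.19630501  133.        ] mag [505.98065609 191.57845339 133.        ]
hole [ 573.2233823  -190.62658008  115.        ]
hole [ 622.30758895 -182.10967969  115.        ]
```

>>> {"name": "send_rows", "arguments": {"targets": [[-280,-335,0,-14],[-561,-669,0,-28],[-561,-669,0,-28],[-561,-669,0,-28],[-561,-669,0,-28],[-561,-669,0,-28],[-561,-669,0,-28],[-561,-669,0,-28],[-561,-669,0,-28],[-561,-669,0,-28],[-561,-669,0,-28],[-561,-669,0,-28],[-561,-669,0,-28],[-561,-669,0,-28],[-561,-669,0,-28],[-561,-669,0,-28],[-561,-669,0,-28],[-561,-669,0,-28],[-561,-669,0,-28],[-561,-669,0,-28]], "jaw": 0, "squeeze": 20}}

```text
time_s: 2.6
eef_pos: [526.2, -199.0, 231.4]
eef_rot: [-3.141, 0.0, -2.936]
ft_force: [-0.6, -0.4, -0.2]
grip_width: -0.2
finger_force: 0.0
```

Run:
```python
from h import *
import pickle
s,d=grab('wrist','w1'); pickle.dump((s,d),open('w1.pkl','wb'))
print({k:s[k] for k in ('time_s','eef_pos','eef_rot','ft_force','grip_width','qd')}); print(d['tool_from_camera'])
```

```text
{'time_s': 2.6, 'eef_pos': array([ 526.23994962, -198.99813115,  231.43638828]), 'eef_rot': array([-3.14146370e+00,  1.65297650e-04, -2.93622596e+00]), 'ft_force': array([-0.56423422, -0.36993453, -0.19099516]), 'grip_width': -0.18384416987987184, 'qd': array([-2.08024184e-03,  2.96579910e-03, -5.93634754e-04, -3.98503886e-04,
       -2.77073148e-06, -1.60711243e-03])}
[[ 4.34248081e-04 -9.65598977e-01 -2.60035435e-01  6.51396233e+01]
 [ 9.99999836e-01  3.22282642e-04  4.73213277e-04 -7.88201627e-01]
 [-3.73129349e-04 -2.60035598e-01  9.65598959e-01 -1.41099613e+02]
 [ 0.00000000e+00  0.00000000e+00  0.00000000e+00  1.00000000e+00]]
```

View pics/w1.png

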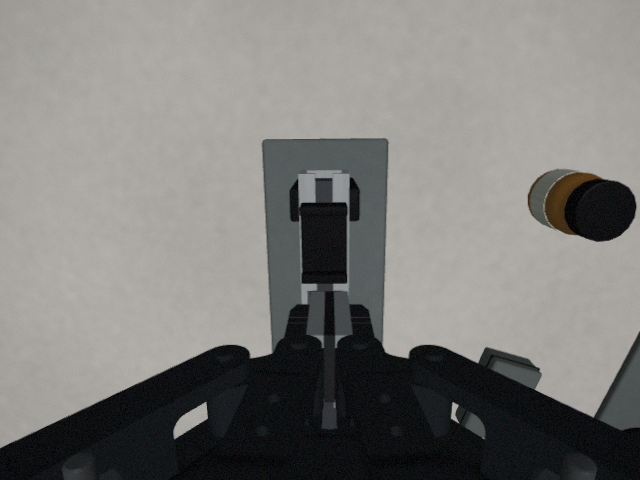

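The wrist view shows the lamp cap below and slightly robot-side of the fingers. Its lips run across at rows ~204–220 and ~272–283, columns 302–347, and it is square to the tool.

Run:
```python
from h import *
import pickle
from scipy.spatial.transform import Rotation as Ro
s,d=pickle.load(open('w1.pkl','rb'))
R=Ro.from_euler('xyz',s['eef_rot']).as_matrix()
for n,p,z in [('nearlip outer top',(324,204),139),('farlip top outer',(324,283),125),('farlip top inner',(324,273),139),('padL',(303,245),131),('padR',(346,245),131),('foot L',(265,200),8),('footR',(385,200),8),('footL2',(272,350),8),('footR2',(382,350),8)]:
    P=pt(d,p,z,s); print(n,P.round(1),(R.T@(P-s['eef_pos'])).round(1))
g=d['frame'].astype(int).sum(2)[195:300,325]; print(list(zip(range(195,300),g)))
```

```text
nearlip outer top [ 501.3 -207.8  139. ] [26.3 -3.5 92.4]
farlip top outer [ 553.6 -197.2  125. ] [-27.2  -3.8 106.4]
farlip top inner [ 542.2 -199.4  139. ] [-15.6  -3.6  92.4]
padL [ 529.9 -215.1  131. ] [ -0.3 -16.5 100.4]
padR [ 524.6 -189.4  131. ] [ -0.3   9.7 100.4]
foot L [ 530.2 -257.3    8. ] [  8.1 -57.8 223.4]
footR [ 508.3 -152.2    8. ] [  8.1  49.5 223.4]
footL2 [ 676.3 -225.9    8. ] [-141.3  -56.9  223.5]
footR2 [ 654.  -119.3    8. ] [-141.3   52.   223.5]
[(195, np.int64(170)), (196, np.int64(180)), (197, np.int64(173)), (198, np.int64(177)), (199, np.int64(186)), (200, np.int64(187)), (201, np.int64(180)), (202, np.int64(126)), (203, np.int64(29)), (204, np.int64(21)), (205, np.int64(46)), (206, np.int64(23)), (207, np.int64(74)), (208, np.int64(75)), (209, np.int64(77)), (210, np.int64(77)), (211, np.int64(55)), (212, np.int64(62)), (213, np.int64(50)), (214, np.int64(37)), (215, np.int64(45)), (216, np.int64(67)), (217, np.int64(74)), (218, np.int64(47)), (219, np.int64(67)), (220, np.int64(64)), (221, np.int64(60)), (222, np.int64(68)), (223, np.int64(57)), (22
[... 900 characters left out ...]
(267, np.int64(73)), (268, np.int64(59)), (269, np.int64(58)), (270, np.int64(61)), (271, np.int64(16)), (272, np.int64(30)), (273, np.int64(34)), (274, np.int64(44)), (275, np.int64(51)), (276, np.int64(64)), (277, np.int64(63)), (278, np.int64(60)), (279, np.int64(63)), (280, np.int64(46)), (281, np.int64(49)), (282, np.int64(47)), (283, np.int64(77)), (284, np.int64(183)), (285, np.int64(170)), (286, np.int64(166)), (287, np.int64(181)), (288, np.int64(171)), (289, np.int64(184)), (290, np.int64(152)), (291, np.int64(105)), (292, np.int64(92)), (293, np.int64(84)), (294, np.int64(89)), (295, np.int64(74)), (296, np.int64(99)), (297, np.int64(82)), (298, np.int64(72)), (299, np.int64(78))]
```

```bash
python3 -c "
import cv2;i=cv2.imread('pics/w1.png')[160:340,250:400];i=cv2.convertScaleAbs(i,alpha=2.2);cv2.imwrite('pics/w1c.png',cv2.resize(i,None,fx=3.3,fy=3.3,interpolation=2))"
```

```text
(no output)
```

View pics/w1c.png

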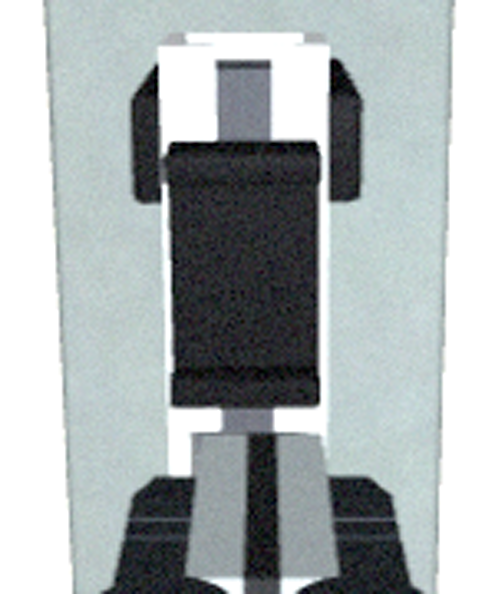

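The enlarged view shows the near lip at rows 203–216 and the far lip at rows 271–284. The camera sits robot-side, so it sees the near lip's outer face and the far lip's inner face.

Run:
```python
from h import *
import pickle
from scipy.spatial.transform import Rotation as Ro
s,d=pickle.load(open('w1.pkl','rb'))
R=Ro.from_euler('xyz',s['eef_rot']).as_matrix()
for n,p,z,o in [('near outer',(324.5,202.7),125,-24),('near inner',(324.5,216),139,-18),('far inner',(324.5,271),131,18),('far outer',(324.5,283.7),139,24)]:
    P=(R.T@(pt(d,p,z,s)-s['eef_pos'])); print(n,P.round(1),'centre x',(P[0]+o).round(1))
```

```text
near outer [ 24.7  -3.4 106.4] centre x 0.7
near inner [19.3 -3.3 92.4] centre x 1.3
far inner [-17.   -3.4 100.4] centre x 1.0
far outer [-22.4  -3.4  92.4] centre x 1.6
```

>>> {"name": "send_rows", "arguments": {"targets": [[1,-3.5,30,0],[1,-3.5,60,0],[1,-3.5,85,0],[1,-3.5,95,0],[1,-3.5,100,0],[1,-3.5,103,0],[1,-3.5,106,0],[1,-3.5,108,0],[1,-3.5,108,0],[1,-3.5,108,0],[1,-3.5,108,0]]}}

```text
time_s: 4.03
eef_pos: [526.4, -203.0, 124.1]
eef_rot: [-3.141, 0.001, -2.937]
ft_force: [-1.9, 2.5, 6.7]
grip_width: -0.1
finger_force: 3.1
```

>>> {"name": "send_rows", "arguments": {"targets": [[0,0,0.6,0],[-3,0,0.6,0],[-6,0,0.6,0],[-9,0,0.6,0],[-13,0,0.6,0],[-17,0,0.6,0],[-21,0,0.6,0],[-25,0,0.6,0],[-29,0,0.6,0],[-32,0,0.6,0],[-32,0,0.6,0]]}}

```text
time_s: 5.4
eef_pos: [558.2, -196.2, 123.6]
eef_rot: [-3.141, 0.002, -2.937]
ft_force: [0.0, 4.0, 6.4]
grip_width: 0.4
finger_force: 3.2
```

Run:
```python
from h import *
import pickle
s,d=grab('wrist','w2'); pickle.dump((s,d),open('w2.pkl','wb'))
i=d['frame'][160:340,250:400,::-1]; i=cv2.convertScaleAbs(i,alpha=2.2);cv2.imwrite('pics/w2c.png',cv2.resize(i,None,fx=3.3,fy=3.3,interpolation=2))
```

```text
(no output)
```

View pics/w2c.png

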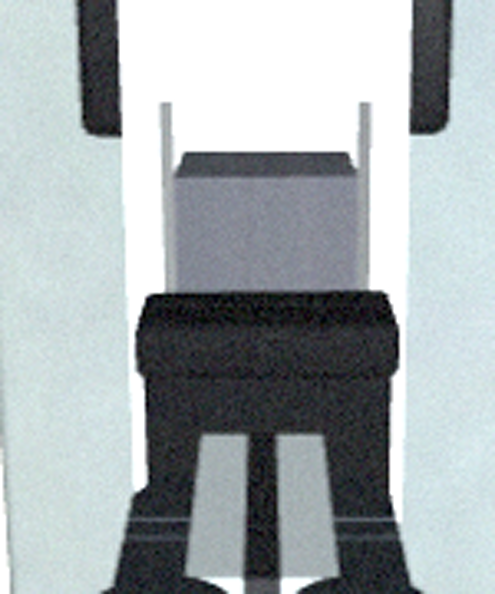

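The cap (near lip at rows ~249–274 in the full frame) has moved out of the first hole with the fingers pressing in it.

Run:
```python
from h import *
import pickle
from scipy.spatial.transform import Rotation as Ro
s,d=pickle.load(open('w2.pkl','rb'))
R=Ro.from_euler('xyz',s['eef_rot']).as_matrix()
for n,r,z,o in [('near outer',293,118,-24),('near inner',372,131.5,-18)]:
    P=(R.T@(pt(d,(325,160+r/3.3),z,s)-s['eef_pos'])); print(n,P.round(1),'centre x',(P[0]+o).round(1))
```

```text
near outer [24.  -2.2  5.6] centre x -0.0
near inner [19.2 -2.1 -7.9] centre x 1.2
```

>>> {"name": "send_rows", "arguments": {"targets": [[-4,0,0,0],[-8,0,0,0],[-12,0,0,0],[-12,0,0,0],[-12,0,-2,0],[-12,0,-4.5,0],[-12,0,-4.5,0],[-15,0,-4.5,0],[-18,0,-4.5,0],[-20,0,-4.5,0],[-22,0,-4.5,0],[-23,0,-4.5,0],[-23,0,-4.5,0]]}}

```text
time_s: 7.08
eef_pos: [580.4, -191.7, 127.6]
eef_rot: [-3.141, 0.001, -2.937]
ft_force: [-0.2, 1.0, 4.1]
grip_width: -0.2
finger_force: 3.7
```

>>> {"name": "send_rows", "arguments": {"targets": [[1,0,-1,0],[2,0,-4,0],[2,0,-10,0],[2,0,-30,0],[2,0,-60,0],[2,0,-100,0],[2,0,-100,0],[2,0,-100,0]]}}

```text
time_s: 8.07
eef_pos: [577.3, -192.1, 226.8]
eef_rot: [3.141, -0.001, -2.937]
ft_force: [-0.3, 0.3, -0.5]
grip_width: 0.2
finger_force: 0.0
```

Run:
```python
from h import *
import pickle
s,d=grab('wrist','w3'); pickle.dump((s,d),open('w3.pkl','wb')); print(s['time_s'],s['eef_pos'],s['ft_force'])
i=d['frame'][130:340,225:425,::-1]; i=cv2.convertScaleAbs(i,alpha=2.0);cv2.imwrite('pics/w3c.png',cv2.resize(i,None,fx=2.8,fy=2.8,interpolation=2))
```

```text
8.075 [ 577.32973822 -192.14302105  226.77437314] [-0.34092266  0.32515431 -0.53551092]
```

View pics/w3c.png

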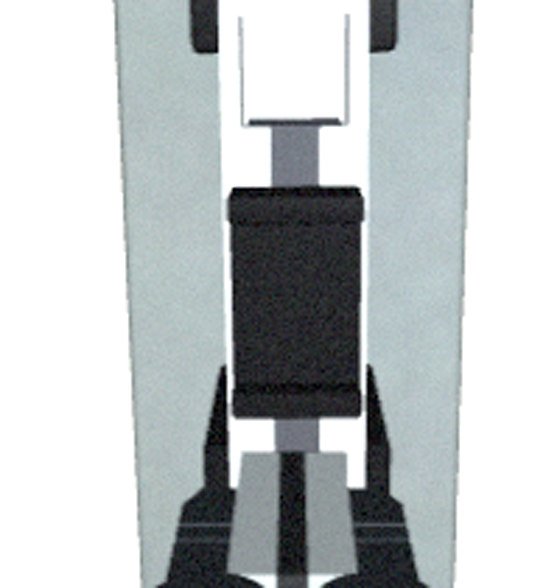

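The cap now sits past the empty first hole with slot on both sides, at rows ~197–279. I'll check its displacement and height.

Run:
```python
from h import *
import pickle
s,d=pickle.load(open('w3.pkl','rb')); s1,d1=pickle.load(open('w1.pkl','rb'))
ax=np.array([.979,.203,0])
f=lambda r:130+r/2.8
for z in (0,-6):
  a=pt(d,(325,f(187)),125+z,s); b=pt(d,(325,f(417)),139+z,s); c=pt(d,(325,f(390)),131+z,s)
  print(z,[p@ax for p in (a,b,c)],'disp',[(p-q)@ax for p,q in zip((a,b,c),(pt(d1,(324.5,202.7),125,s1),pt(d1,(324.5,283.7),139,s1),pt(d1,(324.5,271),131,s1)))])
w=lambda l,r,y,z:np.linalg.norm(pt(d,(225+l/2.8,f(y)),z,s)-pt(d,(225+r/2.8,f(y)),z,s))
print('widths up/down',w(231,361,300,131),w(231,361,300,125), 'was',np.linalg.norm(pt(d1,(303,245),131,s1)-pt(d1,(346.5,245),131,s1)))
```

```text
0 [np.float64(497.1046548143277), np.float64(543.7728697729951), np.float64(540.4517460563211)] disp [np.float64(47.01521073903589), np.float64(46.57845346850733), np.float64(48.63455636764081)]
-6 [np.float64(497.9920442840432), np.float64(545.9376941970114), np.float64(542.459365302909)] disp [np.float64(47.902600208751416), np.float64(48.743277892523636), np.float64(50.64217561422871)]
widths up/down 27.62206659952351 28.32159016136215 was 26.524213973154364
```

>>> {"name": "send_rows", "arguments": {"targets": [[4,0,40,0],[4,0,75,0],[4,0,92,0],[4,0,97,0],[4,0,97.5,0],[4,0,97.5,0],[4,0,97.5,0]]}}

```text
time_s: 9.0
eef_pos: [574.6, -193.2, 130.7]
eef_rot: [-3.141, 0.002, -2.937]
ft_force: [-0.5, 1.0, 4.3]
grip_width: -0.1
finger_force: 1.5
```

The finger meets the pad at 130.7 mm with about 4 N, so the button is fully up. Retreating.

>>> {"name": "send_rows", "arguments": {"targets": [[0,0,-5,0],[0,0,-30,0],[0,0,-80,0],[0,0,-110,0],[0,0,-110,0],[0,0,-110,0]]}}

```text
time_s: 9.75
eef_pos: [573.6, -193.0, 239.2]
eef_rot: [3.141, -0.0, -2.937]
ft_force: [0.4, -0.6, 0.3]
grip_width: 0.2
finger_force: 0.0
```

```bash
python3 -c "
from station import robot
print(robot.sense()['eef_pos']); print(robot.hand_in())"
```

```text
[ 573.6014517  -192.96176784  239.2148501 ]
the job is handed in; nothing more can be done
None
```

The lamp arm is one hole longer with its button fully up in the middle hole (confirmed by touch), the magnifier arm was never touched, the gripper is clear, and the job was handed in at about 10 s; hand-in returned no verdict.

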